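# Latch the tube rack and show the tall tube to the inspection camera

### The arm

A 6-joint arm with a two-finger parallel gripper is mounted at the origin on a cart in front of the work surface, level with it; the furniture and walls round the work are solid. World frame = base frame: x ahead of the robot, y to its left, z up, the work surface at z = 0. Lengths are in mm, angles in rad, forces in N, time in s.
With the tool pointing down it reaches from about 275 to 825 mm from the base axis. Payload 5.2 kg.
Tool frame: the origin (TCP) lies at the very end of the fingers, on their centre line; the grasp point (between the pads) lies 19 mm behind it; z points along the fingers, y is the line along which they close (so a half turn about z gives the same grasp; the last joint's range is limited). The gripper opens to 93 mm and grips with 3 to 60 N. Pads are 15 mm wide; open, the fingers measure 128 mm over their backs; the gripper's body (75 mm by 188 mm) begins 65 mm behind the grasp point.
Start: joints at [0.901, 0.259, 1.535, -0, 1.348, -0.203], TCP at [247.497, 491.172, 218.653] pointing down, gripper open.
Joint ranges: [-3.14, 3.14], [-0.91, 2.08], [0.19, 2.58], [-1.22, 4.36], [0.22, 2.71], [-3.12, 3.12]. Speed limits (rad/s): [2.57, 2.57, 3.14, 3.14, 3.14, 3.14].

### API

Orientations are given as [roll, pitch, yaw] about the fixed x, y, z axes, in that order (R = Rz(yaw) Ry(pitch) Rx(roll)).
In Python, from bench import robot gives the robot as it stands. The module is installed in compiled form; this text tells all that it offers. Calls block until the motion is done:
- robot.move_ptp(position, orientation): joint-space move of the TCP to a pose.
- robot.move_linear(position, ori=None, speed=150, f_stop=None): straight line of the TCP; ori=None keeps the orientation; speed is the mean speed in mm/s. With f_stop (N) it stops when the force on the tool has changed by that much, and returns True; else False.
- robot.move_j(angles): joint-space move.
- robot.move_gripper(opening): opening from 0.0 (shut) to 1.0 (fully open); the grip force is fixed at half the most; returns when the fingers have stopped.
- robot.sleep(seconds).
- robot.inverse_kinematics(position, orientation): joint angles nearest the present ones, or None.
- robot.get_image(name): name is "scene" or "top" or "wrist"; returns a dict with "img" (400x640x3 uint8, blue, green, red), "fovy" (degrees; the focal length in pixels is half the picture's height over the tangent of half this angle, whatever the lens; pixels are square), "cx", "cy" (the principal point, pixels), "eye" and "orientation" of the camera in the world. Camera axes: x right, y down, z forward; pixel columns grow to the right and rows downward; lengths in mm; the calibration is good to about 2 mm. The wrist camera is an equidistant fisheye: a pixel r from the principal point sees the ray r / f radians off the axis. A picture is of the moment at which its call begins. There is no depth.
A pose or a line that the arm cannot do raises robot.MotionError and nothing moves.
- robot.hand_in(): hands the job in; it is judged then, once.
Readings, each from a call of its own:
- robot.current_t(): time.
- robot.current_qpos(): joint angles.
- robot.current_joint_vel(): joint speeds.
- robot.current_joint_efforts(): joint torques, N m.
- robot.current_tcp_pos(): TCP position.
- robot.current_eef_rot(): TCP orientation.
- robot.current_contact_force(): force on the tool from outside, world axes, zero at the start.
- robot.current_ft_torque(): the same for the moment, N m.
- robot.current_gripper_width(): opening from 0.0 (shut) to 1.0 (fully open).
- robot.current_finger_force(): force on a finger pad.
Only numpy, scipy, OpenCV 4.12 (cv2) and the standard library are available. Lean on these libraries where they do the work, as an engineer would, in place of code of your own. Each camera call takes 0.05 s, during which the arm holds its last target. There are 200 camera calls.

### The job

Swing the rack's keeper bar shut over the far row of tubes until it clicks home in its catch; then take the one tall tube out of the open near row and hold it up in front of the inspection camera: the middle of its glass midway between the tips of the camera's two prongs, cap upward, the tube leaning back so that it is square to the lens. Touch neither the camera nor its prongs, leave the other tubes in their wells and the things round about where they stand, and finish while still holding the tube there in the gripper, still and free of everything else.

Things in the scene. Friction and masses are not known exactly. Their poses are not given: they have to be found in the camera images.
- rack: Grey block rack, fixed, 114 x 170 x 60 mm. Origin: centre of its underside, z up. Square wells 14 mm wide, 50 mm deep, at y = -46, 0, +46 mm in a near row (x = -35: one tall and two short tubes, any order) and a far row (x = 35: three tall tubes that stay). Hinge post (16 mm thick) at x = 35, y = 72; catch post (20 x 14 mm, 118 mm high, sprung ball on top) at x = 41, y = -72.
- keeper_bar (a joint): Angle of the keeper bar, rad. 0 = shut at its stop, along the rack's y over the far row's caps; grows, anticlockwise from above, as the bar swings out away from the near row (starts at 0.45 to 0.8). It stays where left (light friction). In the last 0.08 rad a ridge under it rides over the catch's sprung ball, about 4 N at the knob, and snaps home to 0.
- keeper_bar_hinge (a point): Point on the keeper bar's hinge axis (upright), at the level of the bar's top, 136 mm above the worktop. The point turns with the bar: the bar runs from here along the point's -y. The bar is of steel, 18 mm wide, 10 mm thick, its free end 152 mm from the hinge axis; its underside is 8 mm above the tall tubes' caps.
- keeper_knob (a point): Middle of the black upright knob on the keeper bar, 140 mm from the hinge axis: a round post of 14 mm diameter, from the bar's top (136 mm above the worktop) up to 158 mm; this point is at 147 mm.
- tall_tube: The tube to show: capped sample tube, 108 mm long, glass 12 mm diameter, cap 16 mm diameter over its upper 18 mm, 20 g. The only tall one in the rack's near row (its neighbours there are 84 mm long). Origin: centre of its round bottom end; z along the tube to the cap. In its well the bottom is 10 mm above the worktop, the cap's top 118 mm.
- tube_mid (a point): Middle of the tall tube's glass, on its axis, 45 mm from its bottom end.
- tube_cap (a point): Middle of the tall tube's cap, on its axis, 99 mm from its bottom end: where to grip it.
- view_point (a point): Point the inspection camera looks at, midway between the tips of its 2 straight steel prongs (90 mm apart, 6 mm thick). Frame: -x is where the lens looks (25 degrees below level, roughly to the robot), y runs level from prong to prong, z is where the cap must point (25 degrees from upright, away from the camera). Lens front 62 mm, camera body (50x60x46 mm) 85 mm behind it (+x).
- camera_stand: Fixed grey foot of the inspection camera, 110 x 110 x 12 mm, with a steel column of 22 mm diameter, 342 mm high, at its middle; the camera head is clamped to the column on its -x side and carries the prongs. Origin: on the worktop straight below the view point; foot and column stand at x = +150 mm, y = 0 from it.
- short_tube_a: Short capped tube, 84 mm long, in the near row; stays. Origin at its bottom end.
- short_tube_b: Short capped tube, 84 mm long, in the near row; stays. Origin at its bottom end.
- kept_tube_a: Tall tube (108 mm) in the far row under the keeper bar; stays. Origin at its bottom end.
- kept_tube_b: Tall tube (108 mm) in the far row under the keeper bar; stays. Origin at its bottom end.
- kept_tube_c: Tall tube (108 mm) in the far row under the keeper bar; stays. Origin at its bottom end.
- slide_box: Bystander: flat slide box, 60 x 83 x 28 mm. Origin: centre of the underside.
- marker: Bystander: capped marker pen lying flat, 14 x 134 x 12 mm. Origin: centre of the underside.
- timer: Bystander: bench timer on its strut, 59 x 55 x 92 mm. Origin: centre of the underside.

How it is judged (in metres and radians):
On the way, in this order (a step that is already met when the one before it is completed fails the run):
1. the keeper bar is shut, home in its catch (value of joint keeper_bar below 0.02 rad), for 0.3 s.
2. with the bar still shut, the tall tube is held in the gripper, clear of the rack (value of joint keeper_bar below 0.02 rad and height (world z) of tall_tube above 0.07 m and contact force between the fingers and tall_tube above 1 N and contact force between tall_tube and rack below 0.05 N), for 0.1 s.
At the end, for the whole second after the job is handed in: Bar within 0.02 rad of shut; tall tube held by the fingers (over 1 N), at rest, touching neither rack nor camera, its glass middle within 12 mm of the view point, its axis within 0.17 rad of the view point's z, cap up; other tubes and bystanders within 20 mm of their start (value of joint keeper_bar below 0.02 rad and distance between tube_mid and view_point below 0.012 m and angle between the z axis of tall_tube and the z axis of view_point, either way round below 0.17 rad and z of tube_cap in the frame of view_point above 0.03 m and contact force between the fingers and tall_tube above 1 N and contact force between tall_tube and camera_stand below 0.05 N and contact force between tall_tube and rack below 0.05 N and linear speed of tall_tube below 0.02 m/s and distance of each of short_tube_a, short_tube_b, kept_tube_a, kept_tube_b, kept_tube_c, slide_box, marker, timer from where it was at the start of the episode below 0.02 m); the arm keeps its last pose, push and grip.
It fails at once if the camera or its prongs are touched (over 1 N) (contact force between any of the arm, the fingers, tall_tube and camera_stand above 1 N).
It fails at once if another tube is moved by more than 20 mm (distance of any of short_tube_a, short_tube_b, kept_tube_a, kept_tube_b, kept_tube_c from where it was at the start of the episode above 0.02 m).
It fails at once if a bystander is moved by more than 20 mm (distance of any of slide_box, marker, timer from where it was at the start of the episode above 0.02 m).
It also fails if it takes over 42 s, if anything falls off the work surface, if the arm or the gripper's body presses on something with over 40 N, if the wrist force passes 120 N, or if a joint passes its speed limit or range.

## Working session

There is one attempt and no reset: what is moved stays moved. The work goes in short steps, each a Python script; the robot and the scene stay as the last script left them, time stands still between calls to the robot, and variables do not carry over. Pictures are saved under pics/ and viewed, at most 10 in all, crops included, and the job is handed in when it is done.

```bash
mkdir -p pics; cat > h.py <<'E'
import numpy as np, cv2, pickle
from scipy.spatial.transform import Rotation as R
def rot(o):
    o=np.array(o,float)
    return o if o.shape==(3,3) else (R.from_euler('xyz',o).as_matrix() if o.size==3 else R.from_quat(o).as_matrix())
def ray(c,u,v):
    f=200/np.tan(np.radians(c['fovy'])/2)
    d=np.array([(u-c['cx'])/f,(v-c['cy'])/f,1.0])
    return np.array(c['eye'],float), rot(c['orientation'])@d/np.linalg.norm(d)
def onz(c,u,v,z):
    e,d=ray(c,u,v); return e+d*(z-e[2])/d[2]
def proj(c,p):
    f=200/np.tan(np.radians(c['fovy'])/2)
    q=rot(c['orientation']).T@(np.array(p,float)-c['eye']); return f*q[:2]/q[2]+[c['cx'],c['cy']]
def tri(c1,p1,c2,p2):
    e1,d1=ray(c1,*p1);e2,d2=ray(c2,*p2)
    s=np.linalg.lstsq(np.c_[d1,-d2],e2-e1,rcond=None)[0]
    a,b=e1+s[0]*d1,e2+s[1]*d2; return (a+b)/2,np.linalg.norm(a-b)
E
python3 - <<'E'
from bench import robot
from h import *
D={}
for n in ["scene","top","wrist"]:
    D[n]=robot.get_image(n); print(n,{k:v for k,v in D[n].items() if k!='img'})
pickle.dump(D,open('d0.pkl','wb'))
cv2.imwrite('pics/scene0.png',D['scene']['img']);cv2.imwrite('pics/top0.png',D['top']['img'])
print(robot.current_t(),robot.current_eef_rot())
E
```

```text
scene {'fovy': 44.07629588330051, 'cx': 315.2757587563372, 'cy': 207.3346086488879, 'eye': array([ -20.87546495, -294.97075057,  822.81166581]), 'orientation': array([-2.25758645,  0.00868211, -0.89201241])}
top {'fovy': 45.395734765883674, 'cx': 322.27246590540346, 'cy': 198.68360329728972, 'eye': array([523.93505573, 225.85085228, 976.72819142]), 'orientation': array([-3.05704659,  0.01540867, -1.57342365])}
wrist {'fovy': 65.70646984690485, 'cx': 317.14743405020977, 'cy': 201.33621776074358, 'eye': array([172.24047435, 529.17447942, 384.70943251]), 'orientation': array([2.83345890e+00, 9.17246077e-04, 1.10392210e+00])}
0.15 [-3.14018128e+00 -3.00580300e-04  2.67480451e+00]
```

View pics/scene0.png

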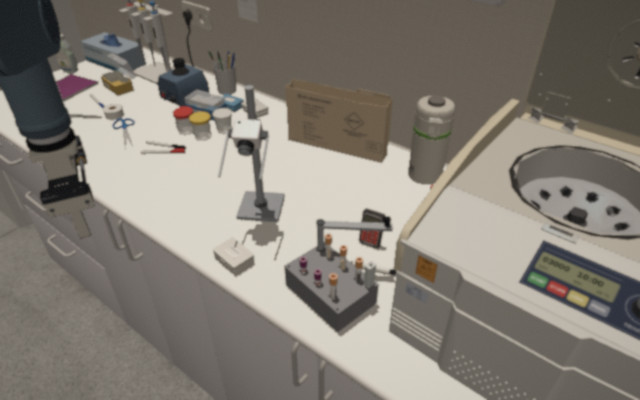

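View pics/top0.png

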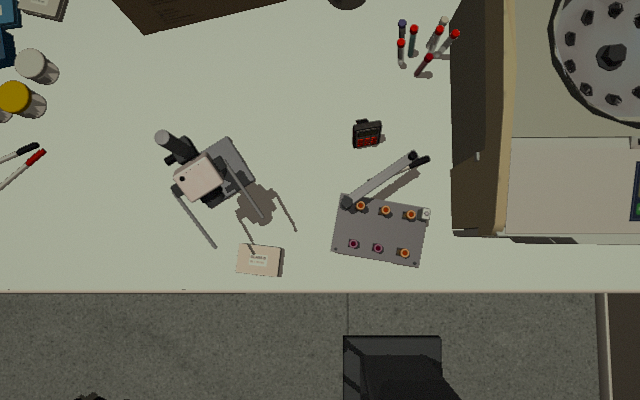

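Top view: rack near (380,230), the tall near-row tube (orange cap) near (405,253), knob near (412,155), prong tips near (215,247) and (262,218). I'll zoom in for accurate points.

```bash
python3 - <<'E'
from h import *
D=pickle.load(open('d0.pkl','rb'))
def crop(n,x,y,w,h,k): return cv2.resize(D[n]['img'][y:y+h,x:x+w],None,fx=k,fy=k,interpolation=cv2.INTER_CUBIC)
a=np.hstack([crop('top',160,125,133,150,3),crop('top',320,140,133,150,3)])
cv2.imwrite('pics/c1.png',a)
b=np.hstack([crop('scene',205,80,100,140,4),crop('scene',280,205,130,140,4)[:, :400]])
b=np.hstack([crop('scene',205,80,90,140,4),crop('scene',283,205,110,140,4)])
cv2.imwrite('pics/c2.png',b);print(a.shape,b.shape)
E
```

```text
(450, 798, 3) (560, 800, 3)
```

View pics/c1.png

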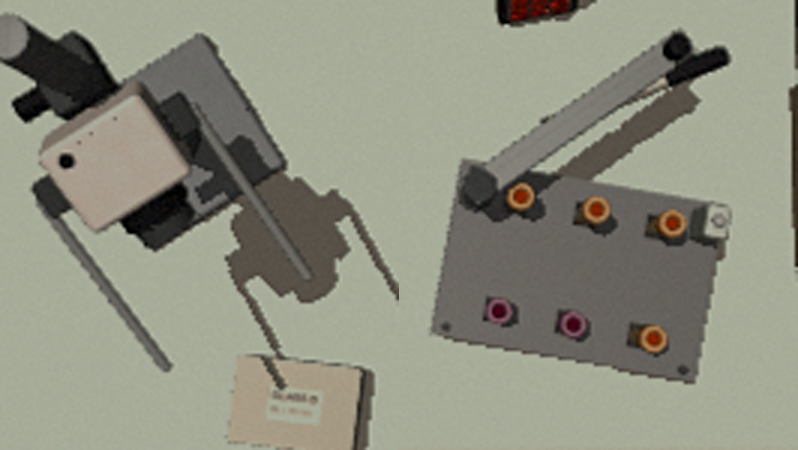

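View pics/c2.png

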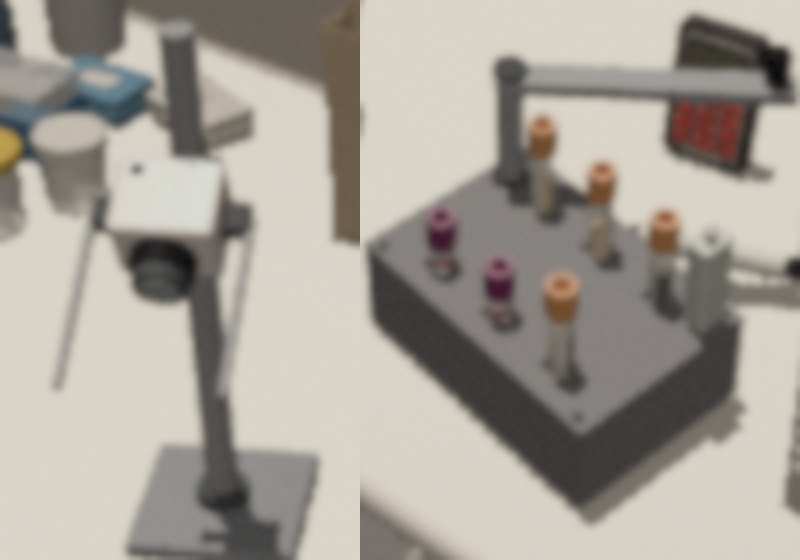

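```bash
cat > meas.py <<'E'
from h import *
D=pickle.load(open('d0.pkl','rb')); T,S=D['top'],D['scene']
t1=lambda x,y:(160+(x+.5)/3-.5,125+(y+.5)/3-.5); t2=lambda x,y:(320+(x-399+.5)/3-.5,140+(y+.5)/3-.5)
s1=lambda x,y:(205+(x+.5)/4-.5,80+(y+.5)/4-.5); s2=lambda x,y:(283+(x-360+.5)/4-.5,205+(y+.5)/4-.5)
A,ea=tri(T,t1(168,368),S,s1(58,388)); B,eb=tri(T,t1(306,280),S,s1(224,393))
print('tips',A,ea,B,eb,np.linalg.norm(A-B)); V=(A+B)/2
col,ec=tri(T,t1(12,38),S,s1(177,27)); print('column top',col,ec)
# caps
caps={'far+':(520,197,118),'far0':(596,210,118),'far-':(672,223,118),'near+':(498,311,94),'near0':(572,324,94),'near-':(652,338,118)}
loc={'far+':(35,46),'far0':(35,0),'far-':(35,-46),'near+':(-35,46),'near0':(-35,0),'near-':(-35,-46)}
P=np.array([onz(T,*t2(*caps[k][:2]),caps[k][2])[:2] for k in caps]); L=np.array([loc[k] for k in caps],float)
Pm,Lm=P.mean(0),L.mean(0); U,s,Vt=np.linalg.svd((L-Lm).T@(P-Pm)); Rm=(Vt.T@U.T); t=Pm-Rm@Lm
yaw=np.arctan2(Rm[1,0],Rm[0,0]); print('rack',t,yaw,'resid',(P-(L@Rm.T+t)).round(1).tolist())
rk=lambda x,y:Rm@np.array([x,y])+t
print('tall',P[5], tri(T,t2(652,338),S,s2(563,280)))
H=rk(35,72); print('hinge fit',H,'seen',onz(T,*t2(480,184),136), tri(T,t2(480,184),S,s2(510,68)))
K=onz(T,*t2(678,44),158)[:2]; print('knob',K, tri(T,t2(678,44),S,s2(778,50)),'r',np.linalg.norm(K-H))
d=Rm.T@(K-H); ang=np.arctan2(d[0],-d[1]); print('bar angle',ang)
sh=H+Rm@np.array([0,-140]); print('shut knob',sh)
y=(A-B)[:2]; y/=np.linalg.norm(y)  # +y: prong to prong
x=np.array([y[1],-y[0]]); print('V',V,'cam x dir',x,np.degrees(np.arctan2(x[1],x[0])),'column rel',(col[:2]-V[:2])@x,(col[:2]-V[:2])@y)
E
python3 meas.py
```

```text
tips [512.57470841 407.86120585 207.21051   ] 3.316708421509147 [560.22860752 332.77752423 210.29133231] 5.9639156892098875 88.98283436766731
column top [661.71921175 447.78845439 346.29010017] 2.009735035308176
rack [542.39984012 132.17114109] -0.17978932430749678 resid [[-0.6, -0.1], [-0.3, -0.2], [-0.0, -0.2], [0.1, -0.0], [0.3, 0.1], [0.6, 0.4]]
tall [500.29474144  93.58026465] (array([501.8359092 ,  92.64811691, 122.34479527]), np.float64(4.262959847530885))
hinge fit [589.71089412 196.75182063] seen [590.96069081 195.62700078 136.        ] (array([591.38382719, 194.92814951, 140.7916574 ]), np.float64(2.36477090111569))
knob [669.61924061  81.94608039] (array([670.09288176,  81.32602253, 160.42358469]), np.float64(2.684100516575899)) r 139.87745290319404
bar angle 0.7878465153230293
shut knob [564.67577247  59.00842629]
V [536.40165797 370.31936504 208.75092115] cam x dir [0.84430582 0.53586163] 32.402364066836405 column rel 147.31905218940452 -1.7452661890067032
```

```bash
cat > act.py <<'E'
from meas import *
from bench import robot
def ori(zd,yd):
    zd=np.array(zd,float)/np.linalg.norm(zd); yd=np.array(yd,float); yd-=zd*(yd@zd); yd/=np.linalg.norm(yd)
    return R.from_matrix(np.c_[np.cross(yd,zd),yd,zd]).as_euler('xyz')
def barpose(a,z):
    p=H+Rm@(140*np.array([np.sin(a),-np.cos(a)])); ty=Rm@np.array([np.cos(a),np.sin(a)])
    return [*p,z],ori([0,0,-1],[*ty,0])
E
cat > go1.py <<'E'
from act import *
robot.move_linear([170,340,330],speed=300)
o=barpose(ang,0)[1]
robot.move_ptp([380,60,330],o)
p,o=barpose(ang,200); robot.move_ptp(p,o)
robot.move_gripper(0.33)
D={'top':robot.get_image('top'),'wrist':robot.get_image('wrist'),'scene':robot.get_image('scene')}; pickle.dump(D,open('d1.pkl','wb'))
cv2.imwrite('pics/w1.png',np.vstack([cv2.resize(D['wrist']['img'],(480,300)),cv2.resize(D['scene']['img'][130:330,250:570],(480,300))]))
print(robot.current_t(),robot.current_tcp_pos(),p,robot.current_qpos(),robot.current_gripper_width())
E
python3 go1.py | tail -3
```

```text
V [536.40165797 370.31936504 208.75092115] cam x dir [0.84430582 0.53586163] 32.402364066836405 column rel 147.31905218940452 -1.7452661890067032
4.75 [669.68576733  81.88021155 199.97355395] [np.float64(669.6892485794594), np.float64(81.84549870441884), 200] [-4.33098269e-02  4.95248184e-01  1.23014216e+00 -4.58317478e-06
  1.41623549e+00 -6.51433111e-01] 0.3343683839483309
```

View pics/w1.png

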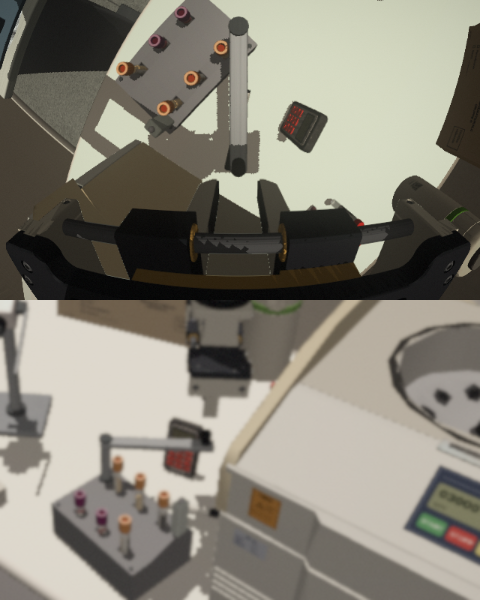

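The knob (wrist view 238,165) sits centred between the finger tips, so I'll lower and swing the bar shut.

```bash
cat > go2.py <<'E'
from act import *
p,o=barpose(ang,142); print(robot.move_linear(p,speed=80,f_stop=15))
for a in np.linspace(ang,0.08,6)[1:]:
    p,o=barpose(a,142); r=robot.move_linear(p,o,speed=90,f_stop=25)
    if r: print('stop at',a); break
print(robot.current_t(),robot.current_contact_force())
p,o=barpose(-0.10,142); print('end stop',robot.move_linear(p,o,speed=40,f_stop=15),robot.current_contact_force())
q=np.array(robot.current_tcp_pos()); d=Rm.T@(q[:2]-H); print('tcp ang',np.arctan2(d[0],-d[1]),q)
robot.sleep(.2)
T=robot.get_image('top'); pickle.dump(T,open('d2.pkl','wb'))
print(robot.current_t(),robot.current_contact_force())
S2=robot.get_image('scene');c=lambda I,x,y,w,h:cv2.resize(I['img'][y:y+h,x:x+w],(400,400),interpolation=cv2.INTER_CUBIC)
cv2.imwrite('pics/t2.png',np.hstack([c(T,320,140,140,140),c(S2,270,200,140,140)]))
E
python3 go2.py | tail -6
```

```text
V [536.40165797 370.31936504 208.75092115] cam x dir [0.84430582 0.53586163] 32.402364066836405 column rel 147.31905218940452 -1.7452661890067032
False
7.4583 [-0.228983    0.47736208 -0.07833455]
end stop True [ 2.52817216 -0.50237023  1.03077966]
tcp ang -0.05107983258092094 [557.82986622  61.12270629 142.32945704]
8.2583 [ 4.51929561 -0.83576538  3.00079219]
```

View pics/t2.png

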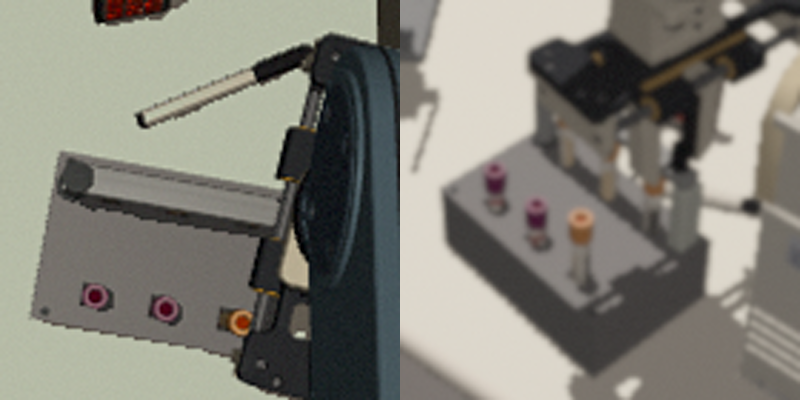

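```bash
cat > go3.py <<'E'
from act import *
p,o=barpose(-0.10,142); print('stop',robot.move_linear(p,o,speed=40,f_stop=22),robot.current_contact_force())
q=np.array(robot.current_tcp_pos()); d=Rm.T@(q[:2]-H); print('tcp ang',np.arctan2(d[0],-d[1]))
p,o=barpose(-0.055,142); robot.move_linear(p,o,speed=60); robot.sleep(.1)
p[2]=215; robot.move_linear(p,o,speed=200)
p,o=barpose(0,330); G=rk(-35,-46); p[:2]=G+Rm@np.array([-150,0]); robot.move_ptp(p,o)
T=robot.get_image('top'); S2=robot.get_image('scene'); pickle.dump((T,S2),open('d3.pkl','wb'))
c=lambda I,x,y,w,h:cv2.resize(I['img'][y:y+h,x:x+w],(400,400),interpolation=cv2.INTER_CUBIC)
cv2.imwrite('pics/t3.png',np.hstack([c(T,320,170,120,120),c(S2,270,200,140,140)])); print(robot.current_t())
E
python3 go3.py | tail -3
```

```text
stop True [ 3.83958788 -0.38783903  0.46681005]
tcp ang -0.05086908833833177
10.4417
```

View pics/t3.png

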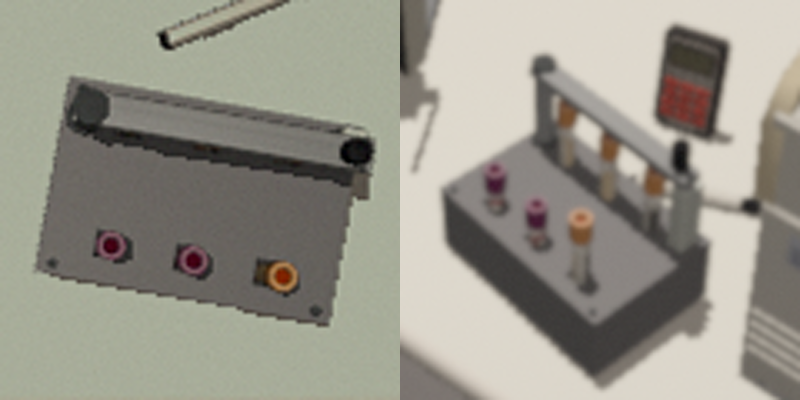

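```bash
cat > go4.py <<'E'
from act import *
T3,_=pickle.load(open('d3.pkl','rb'))
k=onz(T3,320+356*.3-.35,170+150*.3-.35,158)[:2]; d=Rm.T@(k-H); print('bar now',np.arctan2(d[0],-d[1]))
robot.move_gripper(0.5)
g=P[5]*.5+rk(-35,-46)*.5; o=barpose(0,0)[1]; print('g',g)
robot.move_ptp([*g,200],o)
print('hit',robot.move_linear([*g,92],speed=100,f_stop=10))
robot.move_gripper(0.0); print(robot.current_gripper_width()*93,robot.current_finger_force(),robot.current_contact_force())
robot.move_linear([*g,240],speed=120)
print(robot.current_t(),robot.current_finger_force(),robot.current_gripper_width()*93)
E
python3 go4.py | tail -5
```

```text
bar now 0.0025896987516112096
g [500.01645364  93.37582115]
hit False
14.934177149502723 30.000178813934326 [-0.02561622  0.39064528  0.65794688]
14.9917 29.999979436397552 15.503392895699493
```

```bash
cat > vp.py <<'E'
from act import *
zc=205.
A2=onz(T,*t1(168,368),zc)[:2]; B2=onz(T,*t1(306,280),zc)[:2]; Vc=np.array([*(A2+B2)/2,zc])
yv=(A2-B2)/np.linalg.norm(A2-B2); xh=np.array([yv[1],-yv[0],0]); c,s=np.cos(np.radians(25)),np.sin(np.radians(25))
xf=c*xh+np.array([0,0,s]); zf=-s*xh+np.array([0,0,c]); yf=np.array([*yv,0])
of=ori(-zf,-yf)
GR=101  # grasp height on the tube
tgt=Vc+zf*(GR-45-19)
E
cat > go5.py <<'E'
from vp import *
print('V',Vc,'tips',A2,B2,np.linalg.norm(A2-B2),'az',np.degrees(np.arctan2(xh[1],xh[0])))
pre=tgt-120*xf+[0,0,40]
print(robot.inverse_kinematics(pre,of),robot.inverse_kinematics(tgt,of))
robot.move_ptp(pre,of); robot.sleep(.2)
I={n:robot.get_image(n) for n in ('top','scene','wrist')}; pickle.dump(I,open('d5.pkl','wb'))
f=lambda n,x,y,w,h,k:cv2.resize(I[n]['img'][y:y+h,x:x+w],None,fx=k,fy=k,interpolation=cv2.INTER_CUBIC)
cv2.imwrite('pics/p5.png',np.hstack([f('top',160,125,130,150,3),f('scene',180,80,125,140,3.2)[:440]] if 0 else [cv2.resize(f('top',160,125,150,150,1),(400,400)),cv2.resize(f('scene',170,80,150,150,1),(400,400))]))
print(robot.current_t(),robot.current_finger_force(),robot.current_tcp_pos()-pre)
E
python3 go5.py | tail -5
```

```text
shut knob [564.67577247  59.00842629]
V [536.40165797 370.31936504 208.75092115] cam x dir [0.84430582 0.53586163] 32.402364066836405 column rel 147.31905218940452 -1.7452661890067032
V [534.88679004 372.64878081 205.        ] tips [511.3686969  409.60031492] [558.40488318 335.69724669] 87.60174834763444 az 32.47503335862288
[ 0.33805081 -0.05109995  1.95225157  0.13163739  0.81846848  1.27260925] [0.39104668 0.145672   1.71499097 0.09826401 0.85291036 1.34646541]
16.3917 29.99995708465576 [ 0.49649698 -0.38341933 -0.10547762]
```

View pics/p5.png

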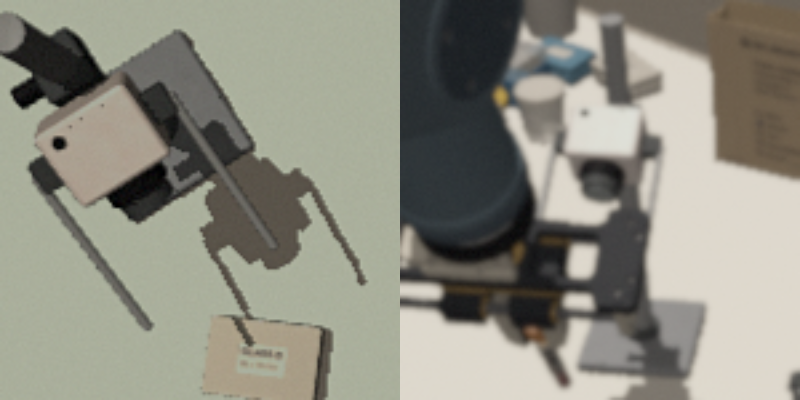

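```bash
cat > go6.py <<'E'
from vp import *
pre=tgt-120*xf
robot.move_linear(pre,of,speed=100)
print(robot.move_linear(tgt,of,speed=70,f_stop=8)); robot.sleep(.5)
I={n:robot.get_image(n) for n in ('top','scene','wrist')}; pickle.dump(I,open('d6.pkl','wb'))
f=lambda n,x,y,w,h:cv2.resize(I[n]['img'][y:y+h,x:x+w],(400,300),interpolation=cv2.INTER_CUBIC)
cv2.imwrite('pics/p6.png',np.vstack([np.hstack([f('top',170,150,140,105),f('scene',190,120,100,75)]),np.hstack([f('wrist',0,0,640,400),f('wrist',220,80,200,150)])]))
print(robot.current_t(),robot.current_finger_force(),robot.current_tcp_pos()-tgt,robot.current_contact_force(),robot.current_gripper_width()*93)
print('pred mid',[proj(I[n],Vc).round(1) for n in ('top','scene')],'bottom',[proj(I[n],Vc-45*zf).round(1) for n in ('top','scene')])
E
python3 go6.py | tail -5
```

```text
shut knob [564.67577247  59.00842629]
V [536.40165797 370.31936504 208.75092115] cam x dir [0.84430582 0.53586163] 32.402364066836405 column rel 147.31905218940452 -1.7452661890067032
False
19.4583 29.999954402446747 [-0.02392124  0.00739267 -0.03125089] [ 0.24733138 -0.41715618 -0.45313535] 15.413709318750461
pred mid [array([238.7, 232.6]), array([237.6, 178.6])] bottom [array([237.4, 223.5]), array([241.6, 188.5])]
```

View pics/p6.png

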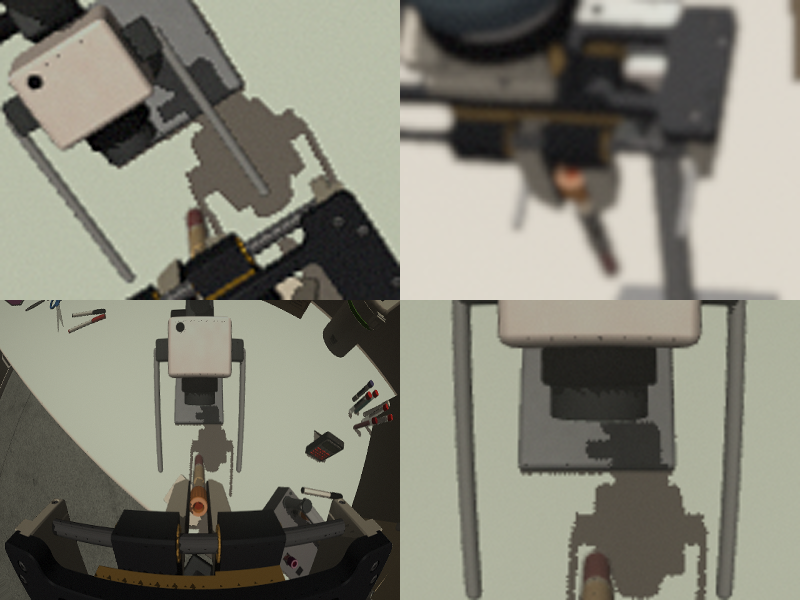

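```bash
cat > chk.py <<'E'
from vp import *
I=pickle.load(open('d6.pkl','rb')); W=I['wrist']
def wray(u,v):
    f=200/np.tan(np.radians(W['fovy'])/2); d=np.array([u-W['cx'],v-W['cy']]); r=np.hypot(*d); th=r/f
    return np.array(W['eye'],float),rot(W['orientation'])@np.array([*(np.sin(th)*d/r),np.cos(th)])
def multi(rays):
    M=sum(np.eye(3)-np.outer(d,d) for e,d in rays); b=sum((np.eye(3)-np.outer(d,d))@e for e,d in rays)
    x=np.linalg.solve(M,b); return x,[round(float(np.linalg.norm(np.cross(x-e,d))),1) for e,d in rays]
a=multi([ray(T,*t1(168,368)),ray(S,*s1(58,388)),wray(256.3,228)]); b=multi([ray(T,*t1(306,280)),ray(S,*s1(224,393)),wray(382,228)])
a2=multi([ray(T,*t1(168,368)),wray(256.3,228)]); b2=multi([ray(T,*t1(306,280)),wray(382,228)])
for m in (a,b,a2,b2): print(m)
for m,n in ((a,b),(a2,b2)):
    v=(m[0]+n[0])/2; print('V',v,'in vp frame',[round(float((v-Vc)@k),1) for k in (xf,yf,zf)],np.linalg.norm(m[0]-n[0]))
bt=multi([ray(I['top'],238.2,224.5),ray(I['scene'],242.3,188),wray(319,208)]); print('tube bottom',bt,'exp',Vc-45*zf)
E
python3 chk.py | tail -7
```

```text
(array([512.73302621, 408.6377578 , 206.74425342]), [1.4, 2.0, 0.9])
(array([560.51596828, 333.40206621, 209.56480516]), [2.8, 3.2, 0.6])
(array([511.31588997, 412.77518786, 190.7648416 ]), [0.3, 0.3])
(array([558.80964443, 334.56733731, 215.13627278]), [0.9, 0.9])
V [536.62449724 371.019912   208.15452929] in vp frame [1.9, -2.3, 2.6] 89.17160060122868
V [535.0627672  373.67126259 202.95055719] in vp frame [-0.2, 0.8, -2.2] 94.68944638954167
tube bottom (array([551.13022645, 381.1404605 , 166.3535659 ]), [1.9, 0.5, 1.7]) exp [550.93070933 382.86005883 164.21614958]
```

```bash
python3 -c "
from bench import robot
print(robot.current_t(),robot.current_finger_force(),robot.current_joint_vel().round(4) if hasattr(robot.current_joint_vel(),'round') else '')
print(robot.hand_in())"
```

```text
19.4583 29.999954402446747 [ 0.0001 -0.0002 -0.0011  0.0006  0.0002  0.0012]
the job is handed in; nothing more can be done
None
```

I handed the job in at about 19.5 s without seeing a verdict: the keeper bar is shut against its stop (about 0.003 rad by camera), and the tall tube is held still at the view point, cap up and leaning back 25°, within about 4 mm by my camera check.

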